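# Set the tester and hold the contact probe at four clicks

## Task

Turn the black selector knob on the grey box until its white pointer clicks in at the red dot. Then swing the red-handled ratchet lever of the probe station anticlockwise (seen from above), counting the clicks, until exactly four clicks have been felt, never going on to a fifth, and keep holding it there: the lever springs back if let go, so finish while still holding it. Leave the loose parts and tools on the bench where they are.

Things in the scene. Friction and masses are not known exactly. Their poses are not given: they have to be found in the camera images.
- selector_axis (a point): On the upright axis of the selector knob, half-way up its grip bar, 88 mm above the table. Black knob: 50 mm disc (65 to 71 mm above the table) with a grip bar 48 mm long, 14 mm thick, 71 to 103 mm above the table, centred on the axis, a white pointer line on one half of its top. It stands on a fixed grey box 150 x 140 x 60 mm high. About 0.07 N m takes it over a click.
- selector_aim (a point): Imaginary point on the dial 45 mm from the knob's axis, where the white pointer points (along the grip bar), 61 mm above the table; turns with the knob. The knob clicks in every 40 degrees (0.698 rad) at five positions, each with a dot at that same 45 mm; it starts in, or springs into, the middle one. It stops 1.55 rad either side of the middle.
- red_dot (a point): Centre of the red dot, 13 mm wide, flat on the grey box, 45 mm from the knob's axis. It marks one of the four positions at 40 or 80 degrees to either side of the middle one; the other positions have white dots. The knob is set when selector_aim lies over it.
- lever_axis (a point): On the upright axis of the ratchet lever, 130 mm above the table. The probe station is fixed: two white plates 310 x 190 mm on black posts, top plate 70 mm above the table; a dark ratchet wheel on the axis, blue pawl block, brass probe rod driven forward by the lever, and a round grey housing (top 130 mm above the table) on the far side.
- lever_grip (a point): Middle of the lever's red upright round handle: 22 mm diameter, from 100 to 155 mm above the table (this point at 130 mm), 120 mm from lever_axis, on a flat aluminium bar 20 mm wide whose top is 100 mm above the table. Needs up to about 10 N. Beyond the free play a return spring pulls it back with 0.35 N m, rising to 0.9 at the fourth click; the pawl does not hold it.
- lever (a joint): Lever angle in rad, 0 at its rest stop, growing anticlockwise from above, end stop 1.15. Starts in the free play, 0.02 to 0.12. Clicks come as teeth pass the pawl at 0.20, 0.36, 0.52, 0.68, 0.84 and 1.00: at the handle the resistance climbs 3 to 4 N as a tooth meets the pawl, then falls by about 3 N as it goes over. After four clicks it is between 0.68 and 0.84, best near 0.76.
- driver: Loose screwdriver with black handle, 200 mm long, lying on the bench at the left; leave alone. Origin under its middle.
- spanner: Loose steel spanner, 180 mm long, lying on the bench at the right; leave alone. Origin under its middle.
- tape: Loose roll of yellow tape, 90 mm wide, 20 mm high, lying flat at the right; leave alone. Origin under its middle.
- red_head: Loose red mushroom push-button head, 40 mm wide, 38 mm high, standing between the station and the selector box, nearer the robot; leave alone. Origin under its middle.
- black_head: Loose black mushroom push-button head, 40 mm wide, 38 mm high, standing at the left; leave alone. Origin under its middle.
Not all that is in view belongs to the job. Leave any blue look-alike of the part that bears selector_axis alone.

How it is judged (in metres and radians):
On the way, in this order (a step that is already met when the one before it is completed fails the run):
1. the selector's pointer stands at the red dot (horizontal distance between selector_aim and red_dot below 0.009 m), for 0.2 s.
2. the lever has been advanced four clicks (value of joint lever above 0.69 rad and horizontal distance between selector_aim and red_dot below 0.009 m), for 0.2 s.
At the end, for the whole second after the job is handed in: the selector's pointer is within 9 mm of the red dot at 45 mm radius, the lever is at rest between its fourth and fifth click (0.69 to 0.83 rad), and the fingers are still bearing on it with more than 1 N (all of step 2 and value of joint lever below 0.83 rad and velocity of joint lever between -0.05 and 0.05 rad/s and contact force between the fingers and lever above 1 N); the arm keeps its last pose, push and grip.
It fails at once if the lever goes on to a fifth click (value of joint lever above 0.84 rad).
It fails at once if a loose part or tool on the bench is disturbed (more than 30 mm) (distance of any of driver, spanner, tape, red_head, black_head from where it was at the start of the episode above 0.03 m).
It also fails if it takes over 64 s, if anything falls off the work surface, if the arm or the gripper's body presses on something with over 40 N, if the wrist force passes 120 N, or if a joint passes its speed limit or range.

## Robot

A 7-joint arm with a two-finger parallel gripper is mounted at the origin on the work surface. World frame = base frame: x ahead of the robot, y to its left, z up, the work surface at z = 0. Lengths are in mm, angles in rad, forces in N, time in s.
With the tool pointing down it reaches from about 350 to 900 mm from the base axis. Payload 8.1 kg.
Tool frame: the origin (TCP) lies midway between the tips of the shut fingers; the grasp point (between the pads) lies 19 mm behind it; z points along the fingers, y is the line along which they close (so a half turn about z gives the same grasp; the last joint's range is limited). The gripper opens to 85 mm and grips with 20 to 120 N. Pads are 22 mm wide; open, the fingers measure 114 mm over their backs; the gripper's body (76 mm by 85 mm) begins 54 mm behind the grasp point. The pads swing forward as they close: fully open they stand 13 mm farther back than shut.
Start: joints at [-1.309, 0.434, 0.025, 1.573, -0.012, 1.134, -0.075], TCP at [223.004, 583.875, 231.323] pointing down, gripper open.
Joint ranges: [-2.62, 2.62], [-0.44, 2.09], [-1.27, 1.32], [0.08, 2.57], [-1.32, 4.46], [0.12, 2], [-2.74, 2.74]. Speed limits (rad/s): [2.22, 2.22, 3.01, 3.01, 3.14, 3.14, 3.14].

## Interface

Orientations are given as a rotation vector (axis times angle).
In Python, from bench import env gives the robot as it stands. The module is installed in compiled form; this text tells all that it offers.
- The arm moves only by the tool send_rows, never from a script. Its argument "steps" is a list of rows, each a list of 2 entries, a list of its own where there are three numbers: the shift along the tool's x, y, z in m, then the turn, a rotation vector about the tool's x, y, z in rad. In form: [[[dx, dy, dz], [ax, ay, az]], ...]. A call has 1 to 12 rows; each row shifts and turns the commanded pose from where the row before left it, along the tool's axes as they then stand; what a row does not reach is not made up. A row lasts 1/10 s, in which the tool goes at most 50 mm and 8.59 degrees, less where a joint would pass 70% of its speed; a pose out of reach is approached as far as the arm can. A call with a gripper value outside its range is refused whole. "grip" is the opening, from 0 (shut) to 1 (fully open), set as the call begins (left out, the last holds). The fingers move at their own pace and stop on an object; "squeeze" is the grip in N (left out, the last holds). Time passes only in rows, so rows that do not move let the fingers close. It gives the time, the measured TCP pose, the force, the opening and the grip force at its end, in the units of the state.
- env.read_state(): the state, without advancing time (a new reading comes with each control period).
- env.grab_frame(name): name is "side" or "top"; returns the picture (480x640x3 uint8, red, green, blue); there is no depth.
- env.camera_info(name): a dict with "intrinsics" (3x3 intrinsics, pixels), "R" (3x3) and "t" (3): a world point X has camera coordinates R X + t. Camera axes: x right, y down, z forward; pixel columns grow to the right and rows downward; lengths in mm; the calibration is good to about 2 mm. A picture is of the moment at which its call begins. camera_info takes no time and is no camera call.
- env.job_done(): hands the job in; it is judged then, once.
The state is a dict: "time_s": time; "qpos": joint angles; "qvel": joint speeds; "joint_efforts": joint torques, N m; "tcp_pos": TCP position; "ee_rot": TCP orientation; "force": force on the tool from outside, world axes, zero at the start; "torque": the same for the moment, N m; "opening": finger opening in mm; "grip_force": force on a finger pad.
Only numpy, scipy, OpenCV 4.12 (cv2) and the standard library are available. Lean on these libraries where they do the work, as an engineer would, in place of code of your own. Each camera call takes 0.05 s, during which the arm holds its last target. There are 200 camera calls.

## Working session

There is one attempt and no reset: what is moved stays moved. The work goes in short steps, Python scripts to look and compute and a tool call to move; the robot and the scene stay as the last step left them, time stands still between calls to the robot, and variables do not carry over. Pictures are saved under pics/ and viewed, at most 10 in all, crops included, and the job is handed in when it is done.

Besides the shell and the picture viewer there is one more tool, called after ">>>" as name(argument=value, ...) on one line, values as JSON. send_rows: Moves the arm, as the interface text tells. Its arguments: {"type":"object","properties":{"steps":{"type":"array"},"grip":{"type":"number"},"squeeze":{"type":"number"}},"required":["steps"]}

```bash
mkdir -p pics; python3 - <<'E'
from bench import env
import cv2
s=env.read_state(); print(s)
for n in("side","top"):
    f=env.grab_frame(n); cv2.imwrite(f"pics/{n}0.png",f[:,:,::-1]); c=env.camera_info(n); print(n,c)
E
```

```text
{'time_s': 0.0, 'qpos': array([-1.30859505,  0.43522183,  0.02496185,  1.57407318, -0.01155866,
        1.13399456, -0.07512646]), 'qvel': array([-0.00064869, -0.0008603 ,  0.00059228,  0.00034886, -0.00012898,
       -0.00024386, -0.00065424]), 'joint_efforts': array([ 6.56669113e-05, -6.70481300e+01,  1.02551166e+00, -3.16198361e+01,
        1.56894926e-02,  1.27145028e-02, -3.54987446e-05]), 'tcp_pos': array([222.86092657, 583.39089804, 230.53581019]), 'ee_rot': array([-5.69942068e-01, -3.08934939e+00,  2.43322844e-03]), 'force': array([ 0.16070214, -0.55655559, -0.00833438]), 'torque': array([-0.07921636,  0.03660667,  0.02569374]), 'grip_force': 0.0, 'opening': 85.52581109647316}
side {'intrinsics': array([[570.19342063,   0.        , 326.17651517],
       [  0.        , 570.19342063, 240.1644654 ],
       [  0.        ,   0.        ,   1.        ]]), 'R': array([[-0.97754967, -0.20996046, -0.01769865],
       [-0.15303178,  0.76520908, -0.62532898],
       [ 0.14483753, -0.60858168, -0.78016051]]), 't': array([ 412.5755487 ,  111.91465836, 1659.11432764])}
top {'intrinsics': array([[496.14556337,   0.        , 314.53147197],
       [  0.        , 496.14556337, 239.92021507],
       [  0.        ,   0.        ,   1.        ]]), 'R': array([[-0.01417847, -0.99979803,  0.01424318],
       [-0.98658387,  0.01167129, -0.16283749],
       [ 0.16263836, -0.01636087, -0.98655009]]), 't': array([3.91078503e-01, 4.35170822e+02, 1.25375939e+03])}
```

View pics/side0.png

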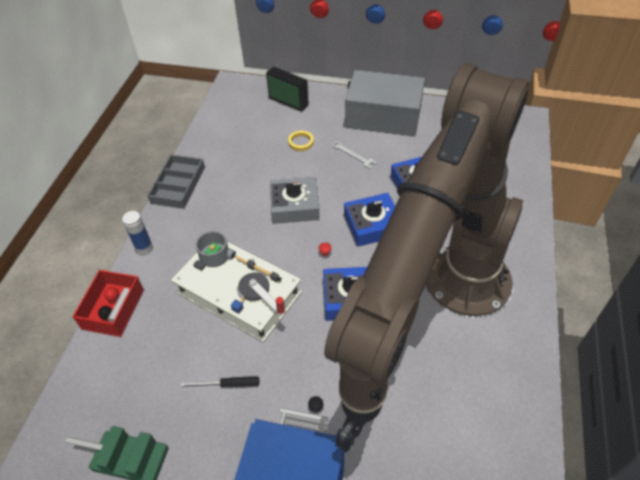

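View pics/top0.png

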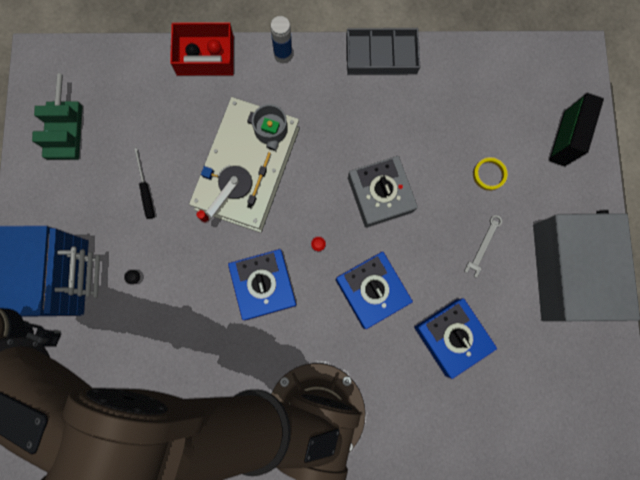

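The side view shows the grey box at about (295,198), and the station with its red handle at (280,305). In the top view the knob is at (384,188) with a red dot near (401,186), the lever axis near (234,182) and the red handle near (202,215). I'll enlarge both areas.

```bash
python3 - <<'E'
import cv2,numpy as np
t=cv2.imread("pics/top0.png");s=cv2.imread("pics/side0.png")
def c(i,x,y,w,h): return cv2.resize(i[y:y+h,x:x+w],(400,300),interpolation=cv2.INTER_CUBIC)
o=np.vstack([np.hstack([c(t,344,158,80,60),c(t,180,143,120,90)]),np.hstack([c(s,255,165,80,60),c(s,200,240,120,90)])])
cv2.imwrite("pics/crop1.png",o)
E
```

```text
(no output)
```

View pics/crop1.png

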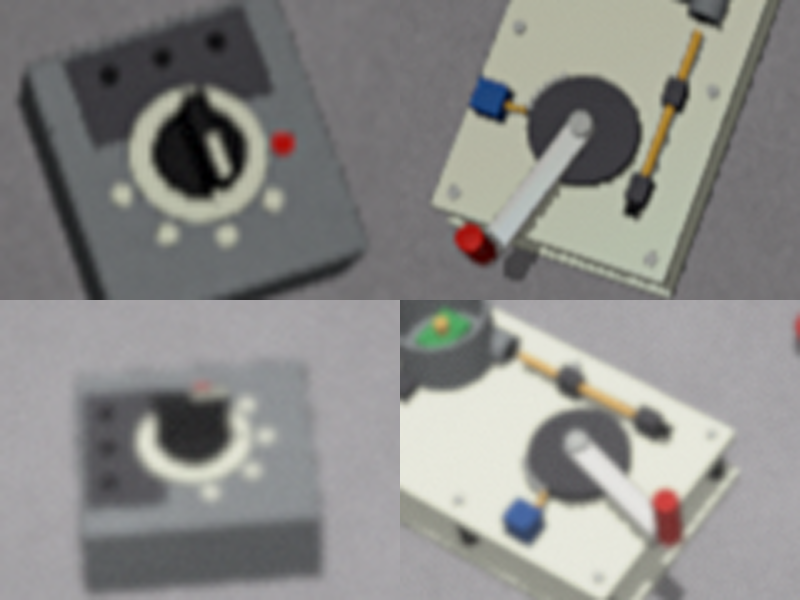

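The pointer is at the middle dot (lower right). The red dot is two clicks (80°) anticlockwise from it. The lever handle's top is at about (201,214) in the top view.

```bash
cat >h.py <<'E'
from bench import env
import cv2,numpy as np
from scipy.optimize import least_squares
def ray(n,u,v,z):
    c=env.camera_info(n);R=c["R"];t=c["t"]
    C=-R.T@t; d=R.T@np.linalg.solve(c["intrinsics"],[u,v,1.])
    return (C+d*(z-C[2])/d[2])[:2]
def proj(n,X):
    c=env.camera_info(n);p=c["intrinsics"]@(c["R"]@np.array(X,float)+c["t"]);return p[:2]/p[2]
def blobs(m,x,y,w,h,amin=4):
    k=np.zeros_like(m);k[y:y+h,x:x+w]=m[y:y+h,x:x+w]
    n,l,s,c=cv2.connectedComponentsWithStats(k.astype(np.uint8));return [(s[i],c[i]) for i in range(1,n) if s[i][4]>=amin]
def red(f): f=f.astype(int);return (f[:,:,2]>110)&(f[:,:,1]<80)&(f[:,:,0]<80)
E
python3 - <<'E'
from h import *
t=cv2.imread("pics/top0.png");s=cv2.imread("pics/side0.png")
r=[c for q,c in blobs(red(t),390,175,25,25)];print("red px",r)
px=[(122,195),(168,234),(227,236),(273,200)]
P=[ray("top",344+a*.2-.4,158+b*.2-.4,61) for a,b in px]+[ray("top",*r[0],61)]
print(np.round(P,1))
sg=np.radians([-80,-40,0,40,80])
f=lambda p:(np.array([[p[0]+45*np.cos(p[2]+g),p[1]+45*np.sin(p[2]+g)] for g in sg])-P).ravel()
q=least_squares(f,[P[2][0]+30,P[2][1],3.5]);print("knob",q.x,"res",np.round(q.fun,1))
for a in (q.x[2],q.x[2]+sg[4]): print(np.degrees(a))
# side white dots/red
print("side red",[ (c,ray("side",*c,61)) for _,c in blobs(red(s),285,170,25,15,1)], proj("side",[*P[4],61]))
for n,i,b in(("top",t,(185,195,35,35)),("side",s,(265,290,30,35))):
    m=red(i);B=blobs(m,*b);print(n,[(list(x),c) for x,c in B])
    x,c=max(B,key=lambda e:e[0][4]);print("mid z130",ray(n,*c,130))
print("handle top",ray("top",201,214,155))
print("hub",[ray("top",234,179.8,z) for z in(100,105,110)],"side",[ray("side",200+176*.3,240+140*.3,z) for z in(100,105,110)],"wheel",ray("top",235.2,182,85))
for n in ["red"]:
  print("redhead",ray("top",318,244,30),"blackhead",ray("top",133,277,30),"driver",ray("top",147,198,10))
E
```

```text
red px [array([400.05, 186.1 ])]
[[ 543.  -144.9]
 [ 522.  -168. ]
 [ 520.6 -198.5]
 [ 539.5 -223.1]
 [ 570.2 -229.2]]
knob [ 563.71717597 -184.82593774    3.45230466] res [-0.2 -0.2  0.   0.2  0.3 -0.1  0.3  0.2 -0.3 -0.2]
197.80248683386944
277.8024868338694
side red [] [295.78656898 181.4250024 ]
top [([np.int32(196), np.int32(210), np.int32(9), np.int32(9), np.int32(61)], array([200.18032787, 214.03278689]))]
mid z130 [486.32166991 272.01220925]
side [([np.int32(277), np.int32(298), np.int32(7), np.int32(15), np.int32(83)], array([280.04819277, 305.25301205]))]
mid z130 [481.67849518 274.19785275]
handle top [480.84172505 264.64167111]
hub [array([579.9650933, 195.9117476]), array([578.49734116, 195.16620132]), array([577.02958902, 194.42065504])] side [array([580.59016913, 199.5937544 ]), array([579.01564339, 202.78288766]), array([577.44111764, 205.97202092])] wheel [578.55498143 195.03554024]
redhead [425.18688032 -14.25613192] blackhead [345.18550432 461.69547181] driver [558.34146419 440.95340772]
```

```bash
cat >>h.py <<'E'
from scipy.spatial.transform import Rotation as Ro
def st(goal=None,yaw=None):
    s=env.read_state();R=Ro.from_rotvec(s["ee_rot"]).as_matrix()
    print("t",s["time_s"],"tcp",np.round(s["tcp_pos"],1),"yaw_y",round(np.degrees(np.arctan2(R[1,1],R[0,1])),1),"tilt",np.round(R[:2,2],3),"F",np.round(s["force"],1),"M",np.round(s["torque"],2),"open",round(s["opening"],1),"gf",s["grip_force"],"q",np.round(s["qpos"],2))
    if goal is not None: print("tool delta mm",np.round(R.T@(np.array(goal)-s["tcp_pos"]),1))
    return s,R
E
python3 -c "
from h import *
st([563.7,-184.8,231])"
```

```text
t 0.1 tcp [222.9 583.5 230.6] yaw_y 69.1 tilt [-0.    -0.001] F [ 0.3 -0.1 -0.7] M [-0.01  0.01  0.01] open 85.0 gf 0.0 q [-1.31  0.44  0.03  1.57 -0.01  1.13 -0.08]
tool delta mm [-5.925e+02 -5.961e+02  5.000e-01]
```

>>> send_rows(steps=[[[-0.03,-0.03,0],[0,0,0]],[[-0.03,-0.03,0],[0,0,0]],[[-0.03,-0.03,0],[0,0,0]],[[-0.03,-0.03,0],[0,0,0]],[[-0.03,-0.03,0],[0,0,0]],[[-0.03,-0.03,0],[0,0,0]],[[-0.03,-0.03,0],[0,0,0]],[[-0.03,-0.03,0],[0,0,0]],[[-0.03,-0.03,0],[0,0,0]],[[-0.03,-0.03,0],[0,0,0]]], grip=0.6)

```text
time_s: 1.1
tcp_pos: [396.4, 194.8, 231.2]
ee_rot: [-0.57, -3.089, -0.0]
force: [0.6, 0.4, 0.0]
opening: 51.3
grip_force: 0.0
```

>>> send_rows(steps=[[[-0.03,-0.03,0],[0,0,0]],[[-0.03,-0.03,0],[0,0,0]],[[-0.03,-0.03,0],[0,0,0]],[[-0.03,-0.03,0],[0,0,0]],[[-0.03,-0.03,0],[0,0,0]],[[-0.03,-0.03,0],[0,0,0]],[[-0.03,-0.03,0],[0,0,0]],[[-0.03,-0.03,0],[0,0,0]],[[-0.03,-0.03,0],[0,0,0]],[[-0.03,-0.03,0],[0,0,0]]])

```text
time_s: 2.1
tcp_pos: [569.7, -192.1, 230.9]
ee_rot: [-0.569, -3.089, -0.0]
force: [0.1, 0.7, 0.5]
opening: 51.4
grip_force: 0.0
```

>>> send_rows(steps=[[[0,0,0],[0,0,0.145]],[[0,0,0],[0,0,0.145]],[[0,0,0],[0,0,0.145]],[[0,0,0],[0,0,0.145]],[[0,0,0],[0,0,0.145]],[[0,0,0],[0,0,0.145]],[[0,0,0],[0,0,0.145]],[[0,0,0],[0,0,0.145]],[[0,0,0],[0,0,0.145]],[[0,0,0],[0,0,0.145]]])

```text
time_s: 3.1
tcp_pos: [569.2, -190.5, 231.0]
ee_rot: [-2.48, -1.927, 0.001]
force: [0.2, -0.6, 0.1]
opening: 51.3
grip_force: 0.0
```

>>> send_rows(steps=[[[0,0,0],[0,0,0.145]],[[0,0,0],[0,0,0.145]],[[0,0,0],[0,0,0.145]],[[0,0,0],[0,0,0.145]],[[0,0,0],[0,0,0.145]],[[0,0,0],[0,0,0.145]],[[0,0,0],[0,0,0.145]],[[0,0,0],[0,0,0]],[[0,0,0],[0,0,0]]])

```text
time_s: 4.0
tcp_pos: [569.3, -190.6, 230.9]
ee_rot: [3.102, 0.494, -0.001]
force: [-0.6, 0.5, -0.4]
opening: 51.7
grip_force: 0.0
```

```bash
python3 -c "
from h import *
st([563.7,-184.8,77])
f=env.grab_frame('top'); cv2.imwrite('pics/top1.png',f[:,:,::-1])"
```

```text
t 4.0 tcp [ 569.3 -190.6  230.9] yaw_y -71.9 tilt [-0.001 -0.   ] F [-0.6  0.5 -0.4] M [ 0.02 -0.01  0.04] open 51.7 gf 0.0 q [-0.46  0.59  1.11  1.69 -0.55  1.22 -0.47]
tool delta mm [ -3.4  -7.2 153.9]
```

>>> send_rows(steps=[[[-0.0035,-0.007,0.02],[0,0,0]],[[0,0,0.025],[0,0,0]],[[0,0,0.025],[0,0,0]],[[0,0,0.025],[0,0,0]],[[0,0,0.02],[0,0,0]],[[0,0,0.015],[0,0,0]],[[0,0,0.01],[0,0,0]],[[0,0,0.01],[0,0,0]],[[0,0,0.002],[0,0,0]],[[0,0,0],[0,0,0]]])

```text
time_s: 5.05
tcp_pos: [564.0, -185.2, 79.4]
ee_rot: [3.103, 0.488, 0.0]
force: [0.2, 0.1, -0.3]
opening: 51.1
grip_force: 0.0
```

>>> send_rows(steps=[[[0,0,0],[0,0,0]],[[0,0,0],[0,0,0]],[[0,0,0],[0,0,0]],[[0,0,0],[0,0,0]],[[0,0,0],[0,0,0]],[[0,0,0],[0,0,0]],[[0,0,0],[0,0,0]],[[0,0,0],[0,0,0]]], grip=0, squeeze=30)

```text
time_s: 5.85
tcp_pos: [563.6, -182.8, 79.8]
ee_rot: [-3.099, -0.489, 0.0]
force: [-6.1, 8.3, 10.0]
opening: 13.4
grip_force: 32.0
```

```bash
python3 -c "
from h import *
st([563.7,-184.8,77])"
```

```text
t 5.85 tcp [ 563.6 -182.8   79.8] yaw_y -72.1 tilt [-0.001  0.004] F [-6.1  8.3 10. ] M [1.64 0.88 0.03] open 13.4 gf 31.951550245285034 q [-0.38  0.73  0.95  1.86 -0.73  0.95 -0.34]
tool delta mm [-0.6  1.9  2.8]
```

>>> send_rows(steps=[[[0,-0.0015,-0.002],[0,0,0]],[[0,-0.0015,-0.001],[0,0,0]],[[0,0,0],[0,0,0]]])

```text
time_s: 6.15
tcp_pos: [563.1, -182.2, 80.4]
ee_rot: [3.102, 0.488, -0.002]
force: [8.6, -5.9, -28.3]
opening: 13.1
grip_force: 31.1
```

>>> send_rows(steps=[[[0,0,0],[0,0,-0.1]],[[0,0,0],[0,0,-0.1]],[[0,0,0],[0,0,-0.1]],[[0,0,0],[0,0,-0.1]],[[0,0,0],[0,0,-0.1]],[[0,0,0],[0,0,-0.1]],[[0,0,0],[0,0,-0.1]],[[0,0,0],[0,0,0]]])

```text
time_s: 6.95
tcp_pos: [563.7, -183.1, 80.5]
ee_rot: [2.743, 1.526, -0.002]
force: [11.5, -8.1, -33.7]
opening: 13.5
grip_force: 30.6
```

```bash
python3 -c "
from h import *
st([563.7,-184.8,77])"
```

```text
t 6.95 tcp [ 563.7 -183.1   80.5] yaw_y -31.8 tilt [ 0.001 -0.003] F [ 11.5  -8.1 -33.7] M [-1.59 -2.38 -0.04] open 13.5 gf 30.631995499134064 q [-0.28  0.65  0.76  1.86 -0.58  0.87  0.21]
tool delta mm [-1.4  0.9  3.5]
```

>>> send_rows(steps=[[[-0.0008,0.001,0.0013],[0,0,0]],[[0,0,0.0013],[0,0,0]],[[0,0,0],[0,0,-0.1]],[[0,0,0],[0,0,-0.1]],[[0,0,0],[0,0,-0.1]],[[0,0,0],[0,0,-0.1]],[[0,0,0],[0,0,-0.1]],[[0,0,0],[0,0,-0.1]],[[0,0,0],[0,0,-0.1]],[[0,0,0],[0,0,0]],[[0,0,0],[0,0,0]]])

```text
time_s: 8.05
tcp_pos: [565.0, -183.7, 80.2]
ee_rot: [2.057, 2.371, 0.002]
force: [6.0, -0.0, -6.4]
opening: 13.4
grip_force: 34.3
```

```bash
python3 -c "
from h import *
st([563.7,-184.8,80])"
```

```text
t 8.05 tcp [ 565.  -183.7   80.2] yaw_y 8.1 tilt [ 0.003 -0.001] F [ 6.  -0.  -6.4] M [-0.11 -1.18 -0.04] open 13.4 gf 34.266825914382935 q [-0.16  0.6   0.57  1.85 -0.43  0.82  0.77]
tool delta mm [-0.9 -1.5  0.2]
```

>>> send_rows(steps=[[[0,0,0],[0,0,0]],[[0,0,0],[0,0,0]],[[0,0,0],[0,0,0]],[[0,0,0],[0,0,0]],[[0,0,0],[0,0,0]],[[0,0,-0.02],[0,0,0]],[[0,0,-0.03],[0,0,0]],[[0,0,-0.04],[0,0,0]],[[0,0,-0.04],[0,0,0]],[[0,0,-0.02],[0,0,0]]], grip=0.6)

```text
time_s: 9.05
tcp_pos: [564.3, -184.4, 233.2]
ee_rot: [2.058, 2.369, 0.003]
force: [0.0, -0.5, -0.0]
opening: 51.0
grip_force: 0.0
```

>>> send_rows(steps=[[[0,0,0],[0,0,-0.13]],[[0,0,0],[0,0,-0.13]],[[0,0,0],[0,0,-0.13]],[[0,0,0],[0,0,-0.13]],[[0,0,0],[0,0,-0.13]],[[0,0,0],[0,0,-0.13]],[[0,0,0],[0,0,0]]])

```text
time_s: 9.75
tcp_pos: [563.2, -183.7, 229.8]
ee_rot: [-1.0, -2.978, -0.0]
force: [-0.3, -0.7, -1.2]
opening: 51.1
grip_force: 0.0
```

```bash
python3 -c "
from h import *
st([481.5,269.5,231])"
```

```text
t 9.75 tcp [ 563.2 -183.7  229.8] yaw_y 52.9 tilt [0. 0.] F [-0.3 -0.7 -1.2] M [-0.04 -0.03 -0.04] open 51.1 gf 0.0 q [-0.12  0.4   0.48  1.69 -0.2   1.1   1.35]
tool delta mm [338.7 311.9  -1.1]
```

>>> send_rows(steps=[[[0.033,0.031,0],[0,0,0]],[[0.033,0.031,0],[0,0,0]],[[0.033,0.031,0],[0,0,0]],[[0.033,0.031,0],[0,0,0]],[[0.033,0.031,0],[0,0,0]],[[0.033,0.031,0],[0,0,0]],[[0.033,0.031,0],[0,0,0]],[[0.033,0.031,0],[0,0,0]],[[0,0,0],[0,0,0]]])

```text
time_s: 10.65
tcp_pos: [501.3, 181.2, 229.3]
ee_rot: [-0.994, -2.978, -0.004]
force: [-0.1, 0.3, -0.7]
opening: 51.4
grip_force: 0.0
```

```bash
python3 -c "
from h import *
st([481.5,269.5,231])
t=cv2.cvtColor(env.grab_frame('top'),4);s=cv2.cvtColor(env.grab_frame('side'),4)
cv2.imwrite('pics/top2.png',t);cv2.imwrite('pics/side2.png',s)
c=lambda i,x,y,w,h: cv2.resize(i[y:y+h,x:x+w],(400,300),interpolation=3)
cv2.imwrite('pics/crop2.png',np.vstack([np.hstack([c(t,344,158,80,60),c(t,160,140,160,120)]),np.hstack([c(s,255,165,80,60),c(s,200,240,120,90)])]))"
```

```text
t 10.65 tcp [501.3 181.2 229.3] yaw_y 53.1 tilt [-0.001  0.003] F [-0.1  0.3 -0.7] M [-0.01 -0.01  0.06] open 51.4 gf 0.0 q [-0.72  0.29  0.36  1.82 -0.12  1.05  0.61]
tool delta mm [68.9 58.7 -1.4]
```

View pics/crop2.png

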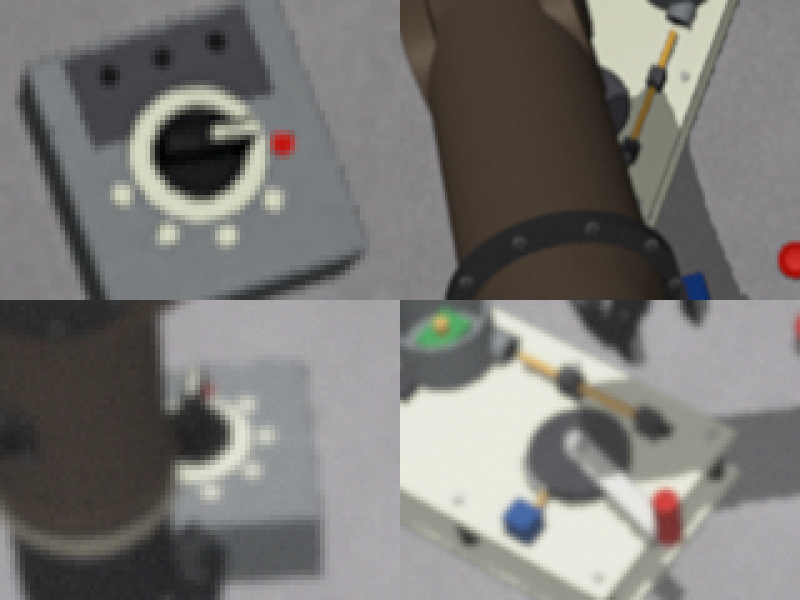

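The pointer (about 230,130 in the top-left crop) now aims at the red dot (283,144). The handle is undisturbed at side pixel (280,305). Next is the handle.

>>> send_rows(steps=[[[0.025,0.02,0],[0,0,0]],[[0.025,0.02,0],[0,0,0]],[[0.019,0.0187,0],[0,0,0]],[[0,0,0.03],[0,0,0]],[[0,0,0.03],[0,0,0]],[[0,0,0.02],[0,0,0]],[[0,0,0.02],[0,0,0]],[[0,0,0.014],[0,0,0]],[[0,0,0],[0,0,0]]])

```text
time_s: 11.65
tcp_pos: [483.6, 259.6, 114.1]
ee_rot: [-1.01, -2.974, 0.005]
force: [0.6, 0.5, 0.8]
opening: 51.4
grip_force: 0.0
```

```bash
python3 -c "
from h import *
st([481.5,269.5,115])
s=cv2.cvtColor(env.grab_frame('side'),4)
cv2.imwrite('pics/side3.png',cv2.resize(s[240:345,210:350],(800,600),interpolation=3))"
```

```text
t 11.65 tcp [483.6 259.6 114.1] yaw_y 52.5 tilt [-0.002 -0.003] F [0.6 0.5 0.8] M [-0.03  0.03 -0.04] open 51.4 gf 0.0 q [-0.81  0.45  0.29  1.91 -0.17  0.81  0.5 ]
tool delta mm [ 7.7  6.6 -0.9]
```

View pics/side3.png

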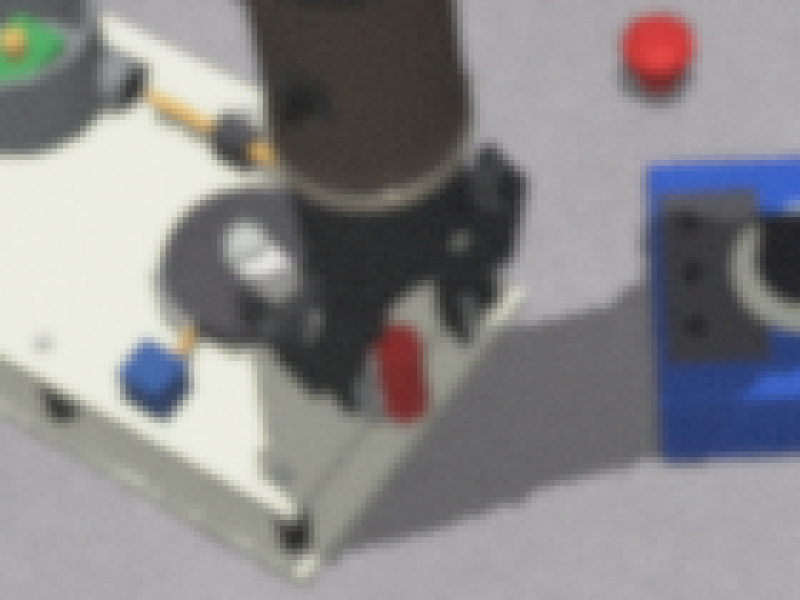

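>>> send_rows(steps=[[[0.004,0.003,0],[0,0,0]],[[0.004,0.003,0],[0,0,0]],[[0,0,0],[0,0,0]]])

```text
time_s: 12.0
tcp_pos: [481.2, 273.2, 116.5]
ee_rot: [1.001, 2.977, 0.003]
force: [-0.1, 0.6, 0.4]
opening: 51.4
grip_force: 0.0
```

>>> send_rows(steps=[[[0,0,0],[0,0,0]],[[0,0,0],[0,0,0]],[[0,0,0],[0,0,0]],[[0,0,0],[0,0,0]],[[0,0,0],[0,0,0]],[[0,0,0],[0,0,0]],[[0,0,0],[0,0,0]]], grip=0, squeeze=30)

```text
time_s: 12.7
tcp_pos: [481.3, 272.0, 116.0]
ee_rot: [1.003, 2.977, 0.001]
force: [-1.9, 0.3, 5.9]
opening: 21.3
grip_force: 30.0
```

```bash
python3 -c "
from h import *
s,R=st([481.5,269.5,115]);d=s['tcp_pos'][:2]-[579,196];print(np.hypot(*d),np.degrees(np.arctan2(d[1],d[0])))"
```

```text
t 12.7 tcp [481.3 272.  116. ] yaw_y 52.8 tilt [0. 0.] F [-1.9  0.3  5.9] M [ 0.02  0.31 -0.04] open 21.3 gf 30.03918617963791 q [-0.82  0.45  0.29  1.9  -0.17  0.81  0.48]
tool delta mm [-1.7 -1.8  1. ]
123.76866043560426 142.1379803159758
```

>>> send_rows(steps=[[[0,-0.0025,0],[0,0,-0.02]]])

```text
time_s: 12.8
tcp_pos: [480.0, 270.1, 116.0]
ee_rot: [0.972, 2.987, 0.001]
force: [-0.5, 0.9, 4.9]
opening: 20.6
grip_force: 30.0
```

>>> send_rows(steps=[[[0,-0.0025,0],[0,0,-0.02]]])

```text
time_s: 12.9
tcp_pos: [478.9, 268.4, 116.1]
ee_rot: [0.941, 2.996, 0.003]
force: [2.4, 3.5, 1.6]
opening: 20.9
grip_force: 29.7
```

>>> send_rows(steps=[[[0,-0.0025,0],[0,0,-0.02]]])

```text
time_s: 13.0
tcp_pos: [477.9, 266.8, 116.1]
ee_rot: [0.911, 3.005, 0.004]
force: [4.1, 5.5, -1.5]
opening: 21.3
grip_force: 29.6
```

>>> send_rows(steps=[[[0,-0.0025,0],[0,0,-0.02]]])

```text
time_s: 13.1
tcp_pos: [476.4, 264.8, 116.1]
ee_rot: [0.881, 3.014, 0.004]
force: [2.5, 5.2, 0.9]
opening: 21.1
grip_force: 29.7
```

>>> send_rows(steps=[[[0,-0.0025,0],[0,0,-0.02]]])

```text
time_s: 13.2
tcp_pos: [474.9, 262.4, 116.0]
ee_rot: [0.851, 3.023, 0.003]
force: [3.2, 4.2, 1.7]
opening: 21.3
grip_force: 29.8
```

>>> send_rows(steps=[[[0,-0.0025,0],[0,0,-0.02]]])

```text
time_s: 13.3
tcp_pos: [473.4, 259.9, 116.0]
ee_rot: [0.82, 3.031, 0.002]
force: [2.9, 2.4, 2.1]
opening: 21.2
grip_force: 29.9
```

>>> send_rows(steps=[[[0,-0.0025,0],[0,0,-0.02]]])

```text
time_s: 13.4
tcp_pos: [472.0, 257.3, 116.0]
ee_rot: [0.79, 3.04, 0.001]
force: [2.7, 1.9, 3.3]
opening: 21.5
grip_force: 29.9
```

>>> send_rows(steps=[[[0,-0.0025,0],[0,0,-0.02]]])

```text
time_s: 13.5
tcp_pos: [470.7, 255.0, 116.0]
ee_rot: [0.759, 3.048, 0.001]
force: [3.1, 2.5, 2.6]
opening: 21.3
grip_force: 29.9
```

>>> send_rows(steps=[[[0,-0.0025,0],[0,0,-0.02]]])

```text
time_s: 13.6
tcp_pos: [469.6, 252.8, 115.9]
ee_rot: [0.729, 3.055, 0.001]
force: [5.5, 3.3, 2.4]
opening: 20.9
grip_force: 29.9
```

>>> send_rows(steps=[[[0,-0.0025,0],[0,0,-0.02]]])

```text
time_s: 13.7
tcp_pos: [468.9, 251.1, 116.1]
ee_rot: [0.698, 3.061, 0.003]
force: [7.3, 6.7, -0.9]
opening: 21.2
grip_force: 29.6
```

>>> send_rows(steps=[[[0,-0.0025,0],[0,0,-0.02]]])

```text
time_s: 13.8
tcp_pos: [468.1, 249.3, 116.0]
ee_rot: [0.667, 3.067, 0.004]
force: [7.5, 5.5, -2.4]
opening: 21.3
grip_force: 29.6
```

>>> send_rows(steps=[[[0,-0.0025,0],[0,0,-0.02]]])

```text
time_s: 13.9
tcp_pos: [466.9, 246.8, 116.0]
ee_rot: [0.637, 3.074, 0.003]
force: [6.6, 5.0, -0.0]
opening: 21.2
grip_force: 29.7
```

```bash
python3 -c "
from h import *
s,R=st();d=s['tcp_pos'][:2]-[579,196];print(np.hypot(*d),np.degrees(np.arctan2(d[1],d[0])),R.T@s['force'])"
```

```text
t 13.9 tcp [466.9 246.8 116. ] yaw_y 66.6 tilt [0.003 0.002] F [ 6.6  5.  -0. ] M [ 0.92 -1.33 -0.2 ] open 21.2 gf 29.690954089164734 q [-0.76  0.41  0.23  1.96 -0.13  0.78  0.71]
123.04866602861279 155.59635355185748 [-4.065953    7.17073415  0.06554444]
```

>>> send_rows(steps=[[[-0.0002,-0.0025,0],[0,0,-0.02]]])

```text
time_s: 14.0
tcp_pos: [465.9, 244.3, 116.0]
ee_rot: [0.606, 3.081, 0.003]
force: [6.5, 4.5, 1.0]
opening: 21.3
grip_force: 29.8
```

>>> send_rows(steps=[[[-0.0002,-0.0025,0],[0,0,-0.02]]])

```text
time_s: 14.1
tcp_pos: [464.9, 241.8, 116.0]
ee_rot: [0.575, 3.087, 0.002]
force: [4.5, 3.6, 1.0]
opening: 21.1
grip_force: 29.9
```

>>> send_rows(steps=[[[-0.0002,-0.0025,0],[0,0,-0.02]]])

```text
time_s: 14.2
tcp_pos: [463.9, 239.2, 115.9]
ee_rot: [0.544, 3.093, 0.001]
force: [3.1, 3.9, 2.6]
opening: 21.2
grip_force: 29.9
```

>>> send_rows(steps=[[[-0.0002,-0.0025,0],[0,0,-0.02]]])

```text
time_s: 14.3
tcp_pos: [463.1, 236.8, 115.9]
ee_rot: [0.513, 3.099, 0.001]
force: [4.4, 3.4, 1.5]
opening: 21.2
grip_force: 30.0
```

>>> send_rows(steps=[[[-0.0002,-0.0025,0],[0,0,-0.02]]])

```text
time_s: 14.4
tcp_pos: [462.4, 234.5, 115.9]
ee_rot: [0.482, 3.104, 0.001]
force: [2.6, 4.1, 3.5]
opening: 21.2
grip_force: 30.0
```

>>> send_rows(steps=[[[-0.0002,-0.0025,0],[0,0,-0.02]]])

```text
time_s: 14.5
tcp_pos: [462.0, 232.6, 116.0]
ee_rot: [0.45, 3.108, 0.003]
force: [4.4, 8.3, -0.1]
opening: 21.2
grip_force: 29.8
```

>>> send_rows(steps=[[[-0.0002,-0.0025,0],[0,0,-0.02]]])

```text
time_s: 14.6
tcp_pos: [461.5, 230.8, 116.0]
ee_rot: [0.419, 3.112, 0.004]
force: [4.0, 8.6, -0.4]
opening: 21.8
grip_force: 29.8
```

>>> send_rows(steps=[[[-0.0002,-0.0025,0],[0,0,-0.02]]])

```text
time_s: 14.7
tcp_pos: [460.8, 228.3, 116.0]
ee_rot: [0.388, 3.117, 0.004]
force: [2.4, 7.9, 1.9]
opening: 21.4
grip_force: 29.9
```

>>> send_rows(steps=[[[-0.0001,-0.0025,0],[0,0,-0.02]]])

```text
time_s: 14.8
tcp_pos: [460.1, 225.6, 115.9]
ee_rot: [0.356, 3.121, 0.003]
force: [1.5, 6.2, 2.1]
opening: 21.5
grip_force: 30.0
```

>>> send_rows(steps=[[[-0.0001,-0.0025,0],[0,0,-0.02]]])

```text
time_s: 14.9
tcp_pos: [459.5, 222.9, 115.9]
ee_rot: [0.325, 3.124, 0.002]
force: [1.8, 5.7, 3.1]
opening: 21.5
grip_force: 30.0
```

>>> send_rows(steps=[[[-0.0001,-0.0025,0],[0,0,-0.02]]])

```text
time_s: 15.0
tcp_pos: [459.0, 220.3, 115.9]
ee_rot: [0.294, 3.128, 0.002]
force: [1.0, 5.6, 3.0]
opening: 21.4
grip_force: 30.1
```

```bash
python3 -c "
from h import *
s,R=st();d=s['tcp_pos'][:2]-[579,196];print(np.hypot(*d),np.degrees(np.arctan2(d[1],d[0])),R.T@s['force'])"
```

```text
t 15.0 tcp [459.  220.3 115.9] yaw_y 79.3 tilt [0.    0.001] F [1.  5.6 3. ] M [ 1.09 -0.37 -0.05] open 21.4 gf 30.056305825710297 q [-0.69  0.38  0.18  2.   -0.1   0.76  0.93]
122.42216351862479 168.56332056743037 [ 0.07652673  5.7396759  -2.98613416]
```

>>> send_rows(steps=[[[0,-0.0025,0],[0,0,-0.02]]])

```text
time_s: 15.1
tcp_pos: [458.6, 217.7, 115.9]
ee_rot: [0.263, 3.13, 0.002]
force: [2.7, 6.0, 2.4]
opening: 20.8
grip_force: 30.0
```

>>> send_rows(steps=[[[0,-0.0025,0],[0,0,-0.02]]])

```text
time_s: 15.2
tcp_pos: [458.2, 215.3, 115.9]
ee_rot: [0.231, 3.133, 0.002]
force: [3.3, 7.1, 2.4]
opening: 21.5
grip_force: 30.0
```

>>> send_rows(steps=[[[0,-0.0025,0],[0,0,-0.02]]])

```text
time_s: 15.3
tcp_pos: [458.1, 213.3, 116.0]
ee_rot: [0.2, 3.134, 0.003]
force: [4.1, 8.8, 1.4]
opening: 21.4
grip_force: 29.8
```

>>> send_rows(steps=[[[0,-0.0025,0],[0,0,-0.02]]])

```text
time_s: 15.4
tcp_pos: [457.9, 211.5, 116.0]
ee_rot: [0.168, 3.136, 0.004]
force: [4.2, 10.7, -0.3]
opening: 21.0
grip_force: 29.7
```

>>> send_rows(steps=[[[0,-0.0025,0],[0,0,-0.02]]])

```text
time_s: 15.5
tcp_pos: [457.6, 208.9, 116.0]
ee_rot: [0.137, 3.137, 0.004]
force: [3.6, 8.7, -0.9]
opening: 21.5
grip_force: 29.8
```

>>> send_rows(steps=[[[0,-0.0025,0],[0,0,-0.02]]])

```text
time_s: 15.6
tcp_pos: [457.4, 206.2, 115.9]
ee_rot: [0.105, 3.139, 0.004]
force: [4.3, 7.8, -0.6]
opening: 21.2
grip_force: 29.8
```

```bash
python3 -c "
from h import *
s,R=st();d=s['tcp_pos'][:2]-[579,196];print(np.hypot(*d),np.degrees(np.arctan2(d[1],d[0])),R.T@s['force'])"
```

```text
t 15.6 tcp [457.4 206.2 115.9] yaw_y 86.2 tilt [0.001 0.002] F [ 4.3  7.8 -0.6] M [ 1.57 -0.77 -0.21] open 21.2 gf 29.788591861724854 q [-0.64  0.37  0.15  2.02 -0.08  0.76  1.06]
122.03366362400696 175.22091208014217 [-3.80503168  8.07445111  0.5985156 ]
```

>>> send_rows(steps=[[[-0.0002,-0.0025,0],[0,0,-0.02]],[[0,0,0],[0,0,0]],[[0,0,0],[0,0,0]],[[0,0,0],[0,0,0]],[[0,0,0],[0,0,0]]])

```text
time_s: 16.1
tcp_pos: [457.1, 202.8, 115.9]
ee_rot: [0.076, 3.14, 0.002]
force: [2.1, 5.1, 3.1]
opening: 21.2
grip_force: 30.0
```

```bash
python3 -c "
from h import *
s,R=st();d=s['tcp_pos'][:2]-[579,196];print(np.hypot(*d),np.degrees(np.arctan2(d[1],d[0])),R.T@s['force'],s['qvel'])
t=cv2.cvtColor(env.grab_frame('top'),4);s=cv2.cvtColor(env.grab_frame('side'),4)
c=lambda i,x,y,w,h: cv2.resize(i[y:y+h,x:x+w],(400,300),interpolation=3)
cv2.imwrite('pics/crop4.png',np.hstack([c(t,344,158,80,60),c(s,200,240,160,120)]))"
```

```text
t 16.1 tcp [457.1 202.8 115.9] yaw_y 87.2 tilt [0.    0.001] F [2.1 5.1 3.1] M [ 1.06 -0.57 -0.01] open 21.2 gf 29.955047070980072 q [-0.64  0.37  0.14  2.02 -0.08  0.76  1.08]
122.08705039749212 176.81265351515734 [-1.8791859   5.24224643 -3.10377756] [-0.00134784 -0.00056635  0.00097676  0.00011647  0.000255    0.00019471
  0.00115979]
```

View pics/crop4.png

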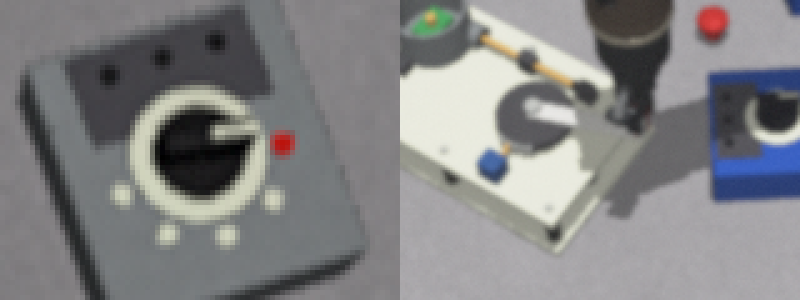

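The pointer is still at the red dot (283,144 in the crop). The lever is held at about 0.75 rad, past the fourth click, and it is at rest.

```bash
python3 -c "
from bench import env
print(env.job_done())"
```

```text
the job is handed in; nothing more can be done
None
```

The job is handed in: the selector knob is clicked in at the red dot, and the gripper is holding the lever at rest at about 0.75 rad, after four felt clicks and short of a fifth; the bench returned no pass/fail verdict.

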